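# Stock the spray shelf, tall cans at the back

## Task

Put the new stock away in the gap between the two blue bins on the lower shelf of the bay: first stand both tall spray cans side by side at the back, right under the upper mesh deck, and only then stand the short grease tin in front of them on the open front part of the shelf. Set each one down upright without dropping it, knock nothing over, and leave the blue bins, the carton and the scanner where they are.

Things in the scene. Friction and masses are not known exactly. Their poses are not given: they have to be found in the camera images.
- bay: Bench-top steel shelf bay, fixed, front facing the robot. Origin: centre of its underside, on the bench; x runs front to back, y to the left, z up. Bottom board 260 mm deep (x -130 to 130), 550 wide, 40 high; its level top is the lower shelf: no front lip, a 20 mm high, 6 mm thick upstand at the rear edge. Red rear uprights 570 mm tall, red front feet 55 mm tall, at |y| 275 to 303 mm. Open at the back.
- gap (a point): Centre of the free gap on the lower shelf, on the shelf's top: 40 mm above the bench at bay x 0, y 0. Axes as the bay's. The gap runs from about y -168 to 168 mm between the two blue bins and from x -130 (front edge of the shelf) to 124 mm (upstand); x 30 to 124 mm of it lies under the mesh deck.
- deck_edge (a point): Middle of the lower front edge of the upper mesh deck: bay x 30, y 0, 400 mm above the bench, so 360 mm are clear below the deck. The deck is full width and covers only the rear of the lower shelf (bay x 30 to 130 mm); the front part is open above. Its front rail is 25 mm high; two blue bins 85 mm tall stand on its ends (|y| above 150 mm). Axes as the bay's.
- bin_left: Blue plastic shelf bin full of small cartons, loose, on the lower shelf left of the gap: 240 mm long (x), 100 mm wide (y), 85 mm tall. Origin: centre of its underside. Stays where it is.
- bin_right: The same bin on the right of the gap. Stays where it is.
- mat: Black rubber goods-in mat fixed to the bench, 120 x 300 x 3 mm, origin at the centre of its underside, y along its length. The two sprays and the tin start upright on it in a row along y, about 110 mm apart, in any order.
- spray_a: Tall aerosol can, yellow with a white label and a red cap, standing upright. Body 57 mm diameter up to 142 mm, cap 49 mm diameter to the full height of 170 mm; 0.2 to 0.4 kg. Origin: centre of its underside, z up along the can.
- spray_b: A second aerosol can identical to spray_a.
- tin: Short round grease tin, green label with a white band, steel lid: 62 mm diameter, 80 mm tall, 0.3 to 0.55 kg. Origin: centre of its underside, z up.
- carton: Bystander: taped cardboard carton 120 x 160 x 80 mm on the bench, loose, beyond the mat. Origin: centre of its underside.
- scanner: Bystander: yellow and black handheld barcode scanner lying on the bench in front of the robot, about 130 x 140 x 45 mm, loose. Origin: near its middle, on the bench.
Things that resemble listed ones, but are neither listed nor needed, are in the scene too. Leave any purple look-alike of the spray_a alone. Leave any yellow look-alike of the tin alone.

How it is judged:
On the way, in this order (a step that is already met when the one before it is completed fails the run):
1. both spray cans stand released, upright and still at the back of the gap, under the mesh deck (x of spray_a in the frame of bay between 0.05 and 0.115 m and y of spray_a in the frame of bay between -0.146 and 0.146 m and z of spray_a in the frame of bay between 0.034 and 0.048 m and angle between each of spray_a, spray_b's own z axis and vertical below 0.1 rad and linear speed of each of spray_a, spray_b below 0.03 m/s and contact force between each of spray_a, spray_b and the fingers below 0.1 N and x of spray_b in the frame of bay between 0.05 and 0.115 m and y of spray_b in the frame of bay between -0.146 and 0.146 m and z of spray_b in the frame of bay between 0.034 and 0.048 m), for 0.2 s.
2. after that, the tin stands released and upright on the open front part of the gap (x of tin in the frame of bay between -0.112 and 0.01 m and y of tin in the frame of bay between -0.146 and 0.146 m and z of tin in the frame of bay between 0.034 and 0.048 m and angle between tin's own z axis and vertical below 0.1 rad and linear speed of tin below 0.03 m/s and contact force between tin and the fingers below 0.1 N), for 0.2 s.
At the end, for the whole second after the job is handed in: In the gap on the lower shelf (centres within 146 mm of the bay's middle): both sprays upright (0.1 rad), centres 20 to 85 mm behind the deck's front edge; the tin upright, centre 20 to 142 mm in front of that edge; all standing on the shelf, still and released (all of step 1 and all of step 2); the robot touches nothing.
It fails at once if a spray can or the tin is knocked over (tilted beyond 1.2 rad) (angle between any of spray_a, spray_b, tin's own z axis and vertical above 1.2 rad).
It fails at once if a spray can or the tin is dropped (falls faster than 0.65 m/s out of the fingers) ((contact force between spray_a and the fingers below 0.05 N and linear speed of spray_a above 0.65 m/s) or (contact force between spray_b and the fingers below 0.05 N and linear speed of spray_b above 0.65 m/s) or (contact force between tin and the fingers below 0.05 N and linear speed of tin above 0.65 m/s)).
It fails at once if a blue bin is shifted by more than 30 mm, or the carton or scanner by more than 40 mm (distance of any of bin_left, bin_right from where it was at the start of the episode above 0.03 m or distance of any of carton, scanner from where it was at the start of the episode above 0.04 m).
It also fails if it takes over 69 s, if anything falls off the work surface, if the arm or the gripper's body presses on something with over 40 N, if the wrist force passes 120 N, or if a joint passes its speed limit or range.

## Robot

A 6-joint arm with a two-finger parallel gripper is mounted at the origin on the work surface. World frame = base frame: x ahead of the robot, y to its left, z up, the work surface at z = 0. Lengths are in m, angles in rad, forces in N, time in s.
With the tool pointing down it reaches from about 0.3 to 0.85 m from the base axis. Payload 5.4 kg.
Tool frame: the origin (TCP) lies midway between the tips of the shut fingers; the grasp point (between the pads) lies 19 mm behind it; z points along the fingers, y is the direction in which the jaws open and shut (so a half turn about z gives the same grasp; the last joint's range is limited). The gripper opens to 85 mm and grips with 20 to 120 N. Pads are 22 mm wide; open, the fingers measure 114 mm over their backs; the gripper's body (76 mm by 85 mm) begins 54 mm behind the grasp point. The pads swing forward as they close: fully open they stand 13 mm farther back than shut.
Start: joints at [1.077, 0.158, 1.597, -0, 1.386, -0.21], TCP at [0.161, 0.552, 0.231] pointing down, gripper open.
Joint ranges: [-2.91, 2.91], [-0.94, 2.29], [0.18, 2.7], [-1.29, 4.43], [0.17, 2.64], [-3, 3]. Speed limits (rad/s): [2.57, 2.57, 3.14, 3.14, 3.14, 3.14].

## Interface

Orientations are given as a 3x3 rotation matrix whose columns are the frame's x, y, z axes.
In Python, from bench import status, cams, job gives the robot as it stands.
- The arm moves only by the shell command python3 -m handwheel 'ROWS' [OPENING] [FORCE]. ROWS is JSON, a list of rows, each a list of 6 numbers: the shift along the tool's x, y, z in cm, then the turn, a rotation vector about the tool's x, y, z in degrees. A call has 1 to 10 rows; each row is the pose to reach, as a shift and turn from the pose commanded when the call began, along the tool's axes at that moment; what a row does not reach only later rows make up. A row lasts 1/8 s, in which the tool goes at most 62.5 mm and 10.7 degrees, less where a joint would pass 70% of its speed; a pose out of reach is approached as far as the arm can. A call with a gripper value outside its range is refused whole. OPENING is the closure, from -1 (fully open) to 1 (shut), set as the call begins (- or left out, the last holds). The fingers move at their own pace and stop on an object; FORCE is the grip in N (left out, the last holds). Time passes only in rows, so rows that repeat a pose let the fingers close. It gives the time, the measured TCP pose, the force and the opening at its end, in the units of the state.
- status.sense(): the state, without advancing time (a new reading comes with each control period).
- cams.read_camera(name): name is "scene" or "side" or "wrist"; returns (picture, depth): 400x640x3 uint8, red, green, blue; 400x640 float32, m along the optical axis (not along the pixel's ray), 0 where there is no reading.
- cams.camera_params(name): a dict with "fx", "fy", "cx", "cy" (pixels), "position" and "orientation" of the camera in the world. Camera axes: x right, y up, looking along -z (the intrinsics and any distortion apply to the point x, -y, -z); pixel columns grow to the right and rows downward; lengths in m; the calibration is good to about 2 mm. A picture is of the moment at which its call begins: read the wrist's pose just before it. camera_params takes no time and is no camera call; for the wrist camera it gives the pose at the moment of the call.
- job.finish_job(): hands the job in, once; it reports no verdict.
The state is a dict: "time": time; "q": joint angles; "joint_velocities": joint speeds; "joint_torque": joint torques, N m; "ee_pos": TCP position; "orientation": TCP orientation; "contact_force": force on the tool from outside, world axes, zero at the start; "ft_torque": the same for the moment, N m; "gripper_width": opening from 0.0 (shut) to 1.0 (fully open).
Only numpy, scipy, OpenCV 4.12 (cv2) and the standard library are available. Lean on these libraries where they do the work, as an engineer would, in place of code of your own. Each camera call takes 0.05 s, during which the arm holds its last target. There are 200 camera calls.

## Working session

There is one attempt and no reset: what is moved stays moved. The work goes in short steps, Python scripts to look and compute and a shell command to move; the robot and the scene stay as the last step left them, time stands still between calls to the robot, and variables do not carry over. Pictures are saved under pics/ and viewed, about 8 in all and at most 12, crops included, and the job is handed in when it is done.

```bash
ls; mkdir -p pics
cat > h.py <<'E'
import numpy as np, cv2
from bench import status, cams, job
def cam(n):
    p=cams.camera_params(n); im,d=cams.read_camera(n); return p,im,d
def ray(p,u,v):
    R=np.array(p["orientation"]); d=R@np.array([(u-p["cx"])/p["fx"],-(v-p["cy"])/p["fy"],-1.0]); return np.array(p["position"]),d
def pts(p,d):
    v,u=np.mgrid[:d.shape[0],:d.shape[1]]
    c=np.stack([(u-p["cx"])/p["fx"]*d,-(v-p["cy"])/p["fy"]*d,-d],-1)
    return c@np.array(p["orientation"]).T+np.array(p["position"])
def plane(p,u,v,z):
    o,d=ray(p,u,v); return o+d*(z-o[2])/d[2]
E
python3 - <<'E'
from h import *
s=status.sense(); print(s['time'],s['ee_pos'],np.round(s['orientation'],3),s['gripper_width'])
for n in("scene","side"):
    p,im,d=cam(n); print(n,{k:np.round(v,3).tolist() if not isinstance(v,str) else v for k,v in p.items()}); cv2.imwrite(f"pics/{n}0.png",im[...,::-1]); np.savez(f"{n}0.npz",im=im,d=d)
E
```

```text
pics
0.0 [0.16071127 0.55144451 0.23028688] [[-0.96   0.28  -0.001]
 [ 0.28   0.96  -0.002]
 [ 0.    -0.002 -1.   ]] 1.0027935700961104
scene {'fx': 364.484, 'fy': 364.484, 'cx': 312.506, 'cy': 201.025, 'position': [1.384, 0.403, 0.861], 'orientation': [[-0.416, -0.492, 0.765], [0.909, -0.204, 0.363], [-0.022, 0.846, 0.532]]}
side {'fx': 446.679, 'fy': 446.679, 'cx': 322.35, 'cy': 200.918, 'position': [-0.135, -0.826, 1.27], 'orientation': [[0.79, 0.434, -0.432], [-0.613, 0.566, -0.552], [0.005, 0.701, 0.713]]}
```

View pics/scene0.png

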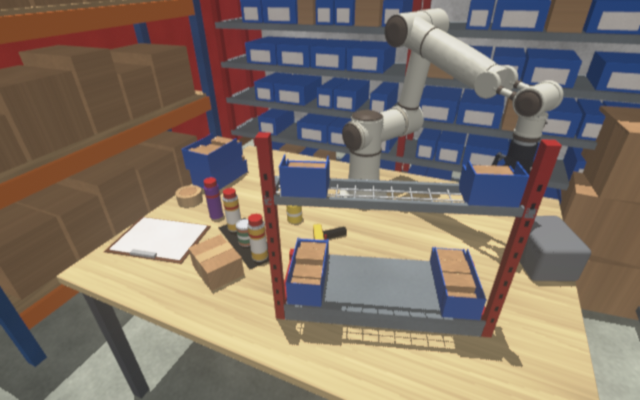

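View pics/side0.png

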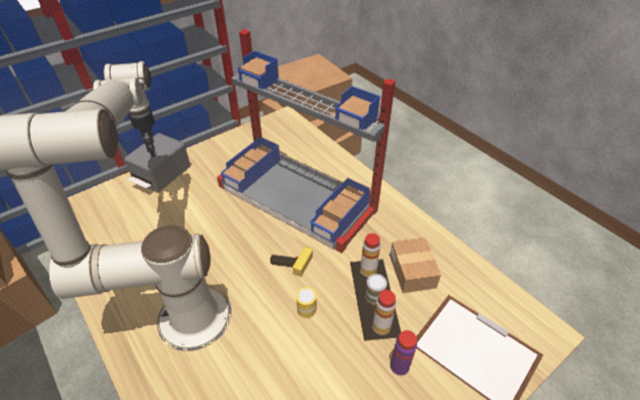

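Candidates in the side view:
- **Sprays:** yellow with a red cap at (371,253) and (384,314). The purple one at (403,353) is a decoy.
- **Tins:** green at (376,290), between the sprays. The yellow one at (306,302) is a decoy.
- **Other things:** carton (415,263), scanner (293,261), bay between the bins at (250,163) and (340,208).

Next I measure, with a close crop to check the choice.

Run:
```python
from h import *
p=cams.camera_params("side"); z=np.load("side0.npz"); im,d=z['im'],z['d']; P=pts(p,d)
cv2.imwrite("pics/crop.png",cv2.resize(im[215:385,270:450,::-1],None,fx=3.2,fy=3.2,interpolation=cv2.INTER_CUBIC))
hsv=cv2.cvtColor(im,cv2.COLOR_RGB2HSV); H,S,V=cv2.split(hsv)
red=((H<6)|(H>174))&(S>150)&(V>90)&(d>0)
n,l,st,c=cv2.connectedComponentsWithStats(red.astype(np.uint8))
for i in range(1,n):
    if st[i,4]>15:
        q=P[l==i]; print("red",st[i],np.round(q.min(0),3),np.round(q.max(0),3),np.round(np.median(q,0),3))
# tops: height near top
for nm,(u,v),zt in(("sprA",(371,253),.173),("tin",(376,290),.083),("sprB",(384,314),.173),("purple",(403,353),.17)):
    m=np.zeros(d.shape,bool); m[v-35:v+35,u-30:u+30]=1
    m&=(abs(P[...,2]-zt)<.006)&(np.linalg.norm(P[...,:2]-plane(p,u,v,zt/2)[:2],axis=-1)<.06)
    q=P[m]; 
    if len(q): print(nm,len(q),cv2.minEnclosingCircle(q[:,:2].astype(np.float32)),np.round(q.mean(0),3))
# shelf board top
p2=cams.camera_params("scene"); z2=np.load("scene0.npz"); P2=pts(p2,z2['d'])
for nm,Q,dd,im_ in(("side",P,d,im),("scene",P2,z2['d'],z2['im'])):
    hs=cv2.cvtColor(im_,cv2.COLOR_RGB2HSV)
    m=(abs(Q[...,2]-.04)<.006)&(dd>0)&(hs[...,1]<70)&(Q[...,0]>.3)&(Q[...,1]>-.1)
    n,l,st,c=cv2.connectedComponentsWithStats(m.astype(np.uint8)); i=1+np.argmax(st[1:,4])
    q=Q[l==i]; r=cv2.minAreaRect(q[:,:2].astype(np.float32)); print(nm,st[i],r,np.round(cv2.boxPoints(r),3).tolist(),np.median(q[:,2]))
    b=(hs[...,0]>105)&(hs[...,0]<130)&(hs[...,1]>130)&(dd>0)&(Q[...,2]>.05)&(Q[...,2]<.14)&(Q[...,0]>.2)&(Q[...,0]<1)
    n,l,st,c=cv2.connectedComponentsWithStats(b.astype(np.uint8))
    for i in range(1,n):
        if st[i,4]>150: 
            q=Q[l==i]; print(" blue",st[i],cv2.minAreaRect(q[:,:2].astype(np.float32)))
```

```text
red [ 48   2  24  38 282] [0.128 1.364 0.351] [0.164 1.686 0.513] [0.145 1.382 0.42 ]
red [217   7  11  38 192] [0.871 1.354 0.091] [0.92  1.407 0.31 ] [0.894 1.382 0.185]
red [44 10  7  7 18] [0.129 1.669 0.349] [0.152 1.694 0.385] [0.137 1.679 0.368]
red [195  14   8  13  55] [0.874 1.662 0.097] [0.915 1.709 0.174] [0.892 1.682 0.133]
red [240  30  11  25 180] [0.569 0.524 0.488] [0.6   0.559 0.573] [0.576 0.536 0.537]
red [71 48  8 11 26] [0.13  1.367 0.259] [0.163 1.391 0.301] [0.147 1.382 0.285]
red [223  48   9  37 169] [ 0.87   1.365 -0.144] [0.914 1.409 0.077] [ 0.888  1.383 -0.035]
red [62 52 10 12 41] [0.13  1.659 0.101] [0.156 1.697 0.169] [0.14  1.681 0.137]
red [75 60 14 18 70] [0.13  1.363 0.154] [0.162 1.395 0.238] [0.149 1.38  0.202]
red [380  79  15  42 306] [ 0.737 -0.026  0.433] [0.773 0.005 0.574] [ 0.747 -0.015  0.525]
red [229  90  11  29 141] [ 0.866  1.361 -0.401] [ 0.917  1.413 -0.199] [ 0.89   1.383 -0.303]
red [248  92  10  31  96] [0.565 0.524 0.197] [0.596 0.555 0.333] [0.575 0.534 0.265]
red [383 122   5  13  23] [ 0.745 -0.025  0.384] [ 0.762 -0.015  0.
[... 1710 characters left out ...]
609356760978699, 1.4017503261566162), (0.07310256361961365, 0.227492555975914), 77.33672332763672)
scene [ 320  253  129   65 6034] ((0.5526725649833679, 0.23808138072490692), (0.24306026101112366, 0.35658225417137146), 16.926729202270508) [[0.3840000033378601, 0.37299999594688416], [0.4880000054836273, 0.03200000151991844], [0.7210000157356262, 0.10300000011920929], [0.6169999837875366, 0.4440000057220459]] 0.03817270513153387
 blue [186 162  25  17 256] ((0.2554398477077484, -0.7023240327835083), (0.152234748005867, 0.03350178152322769), 82.14768981933594)
 blue [444 298  27  18 261] ((0.6113077998161316, 0.4582750201225281), (0.006987636908888817, 0.05887652561068535), 17.383020401000977)
```

View pics/crop.png

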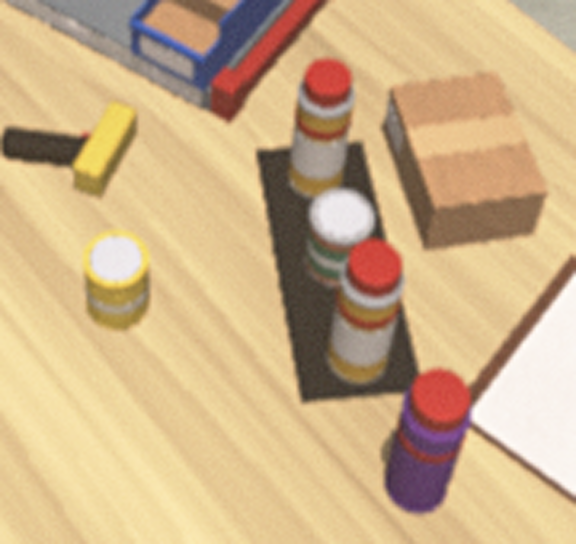

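The crop confirms it: yellow sprays with white labels at the two ends of the mat and the green tin between them. The purple spray and yellow tin stand off the mat. Bay yaw is about 17.2°, centre about (0.560, 0.234). I'll grasp with the tool tilted about 40° below horizontal so it fits under the deck.

```bash
cat >> h.py <<'E'
from scipy.spatial.transform import Rotation as Rot
BC=np.array([.560,.234]); YAW=17.2
def bay(x,y):
    c,s=np.cos(np.radians(YAW)),np.sin(np.radians(YAW)); return BC+np.array([c*x-s*y,s*x+c*y])
def orient(az,el):
    a,e=np.radians([az,el]); z=np.array([np.cos(e)*np.cos(a),np.cos(e)*np.sin(a),-np.sin(e)]); y=np.array([-np.sin(a),np.cos(a),0])
    return np.stack([np.cross(y,z),y,z],1)
def goals(*gs, back=.018):
    """rows for goals (x,y,z of the held axis point, az, el[, standoff along tool])"""
    s=status.sense(); R0=np.array(s['orientation']); p0=np.array(s['ee_pos'])
    print('t',round(s['time'],2),'ee',np.round(p0,3),'q',np.round(s['q'],2),'F',np.round(s['contact_force'],1),'w',round(s['gripper_width'],3))
    for g in gs:
        R=orient(*g[3:5]); so=g[5] if len(g)>5 else 0
        p=np.array(g[:3])+R[:,2]*(back-so)
        sh=R0.T@(p-p0)*100; rv=np.degrees(Rot.from_matrix(R0.T@R).as_rotvec())
        print(np.round(np.r_[sh,rv],1).tolist(),'rows>=',round(max(np.linalg.norm(sh)/6.25,np.linalg.norm(rv)/10.7),1))
E
python3 - <<'E'
from h import *
p=cams.camera_params("side")
for n,u,v,z in(("scanner",293,261,.02),("decoy tin",306,291,.08),("carton top corner",395,252,.08),("carton c2",405,292,.08)): print(n,plane(p,u,v,z).round(3))
goals((.36,.20,.40,-15,70),(.38,-.10,.35,-31,45),(.554,-.206,.003+.126,-31,40,.12))
E
```

```text
scanner [ 0.364 -0.027  0.02 ]
decoy tin [ 0.306 -0.185  0.08 ]
carton top corner [ 0.634 -0.244  0.08 ]
carton c2 [ 0.548 -0.376  0.08 ]
t 0.1 ee [0.161 0.552 0.23 ] q [ 1.08  0.16  1.6   0.    1.39 -0.21] F [ 0.6 -0.3 -0.4] w 1.001
[-29.6, -28.2, -15.2, -0.3, -20.0, -1.2] rows>= 7.0
[-40.5, -56.8, -10.6, 5.7, -44.8, 14.0] rows>= 11.3
[-51.4, -59.7, 3.7, 6.3, -49.7, 13.8] rows>= 12.6
```

```bash
python3 -m handwheel '[[-15,-14,-15,0,-10,0],[-29.6,-28.2,-15.2,0,-20,-1],[-29.6,-28.2,-15.2,0,-20,-1],[-29.6,-28.2,-15.2,0,-20,-1],[-29.6,-28.2,-15.2,0,-20,-1],[-29.6,-28.2,-15.2,0,-20,-1],[-29.6,-28.2,-15.2,0,-20,-1],[-29.6,-28.2,-15.2,0,-20,-1]]' -1 60
python3 -c "
from h import *
goals((.38,-.10,.35,-31,45),(.554,-.206,.129,-31,40,.12))"
```

```text
time: 1.1
ee_pos: [0.3683, 0.1947, 0.3848]
orientation: [[-0.903, 0.272, 0.331], [0.255, 0.962, -0.096], [-0.345, -0.002, -0.939]]
contact_force: [-0.1, 0.5, -0.3]
gripper_width: 0.998
t 1.1 ee [0.368 0.195 0.385] q [ 0.35 -0.52  1.93 -0.21  1.45 -0.95] F [-0.1  0.5 -0.3] w 0.998
[-8.1, -28.4, 8.1, 8.2, -24.7, 13.0] rows>= 4.9
[-13.4, -31.4, 25.2, 8.7, -29.6, 12.6] rows>= 6.8
```

```bash
python3 -m handwheel '[[-8.1,-28.4,8.1,8.2,-24.7,13],[-8.1,-28.4,8.1,8.2,-24.7,13],[-8.1,-28.4,8.1,8.2,-24.7,13],[-8.1,-28.4,8.1,8.2,-24.7,13],[-8.1,-28.4,8.1,8.2,-24.7,13],[-8.1,-28.4,8.1,8.2,-24.7,13],[-8.1,-28.4,8.1,8.2,-24.7,13]]'
python3 -c "
from h import *
goals((.554,-.206,.129,-31,40,.12),(.554,-.206,.129,-31,40,0))
p,im,d=cam('wrist'); cv2.imwrite('pics/w1.png',im[...,::-1])
goals((.554,-.206,.129,-31,40,.12))
P=pts(p,d); H,S,V=cv2.split(cv2.cvtColor(im,cv2.COLOR_RGB2HSV))
m=((H<6)|(H>174))&(S>150)&(d>0)&(P[...,2]>.14)&(P[...,2]<.19)
n,l,st,c=cv2.connectedComponentsWithStats(m.astype(np.uint8))
for i in range(1,n):
    if st[i,4]>60:
        q=P[(l==i)&(P[...,2]>.166)]; print(st[i],len(q) and cv2.minEnclosingCircle(q[:,:2].astype(np.float32)))
"
```

```text
time: 1.98
ee_pos: [0.4201, -0.1024, 0.3357]
orientation: [[-0.62, 0.518, 0.589], [0.367, 0.855, -0.365], [-0.693, -0.01, -0.721]]
contact_force: [0.2, 0.5, 0.3]
gripper_width: 0.997
t 1.98 ee [ 0.42  -0.102  0.336] q [-0.48 -0.94  2.36 -0.06  0.96 -1.5 ] F [0.2 0.5 0.3] w 0.997
[3.3, -1.8, 16.4, -0.5, -6.1, 0.3] rows>= 2.7
[2.0, -1.7, 28.4, -0.5, -6.1, 0.3] rows>= 4.6
t 2.02 ee [ 0.42  -0.101  0.336] q [-0.48 -0.94  2.36 -0.06  0.96 -1.5 ] F [1.1 0.4 0.2] w 1.002
[3.3, -1.9, 16.5, -0.4, -6.1, 0.4] rows>= 2.7
[  94  143   51   40 1523] ((0.4441840648651123, -0.38862180709838867), 0.02483360469341278)
[ 285  145   42   39 1377] ((0.5562604665756226, -0.20420454442501068), 0.02475019358098507)
[   0  155   55   36 1428] ((0.4005888104438782, -0.5134696960449219), 0.02533774822950363)
[495 176  39  41 911] ((0.7572864294052124, -0.006538059562444687), 0.01892269216477871)
[211 349  30  12 215] ((2.1826248168945312, -1.910607099533081), 0.1286793053150177)
```

View pics/w1.png

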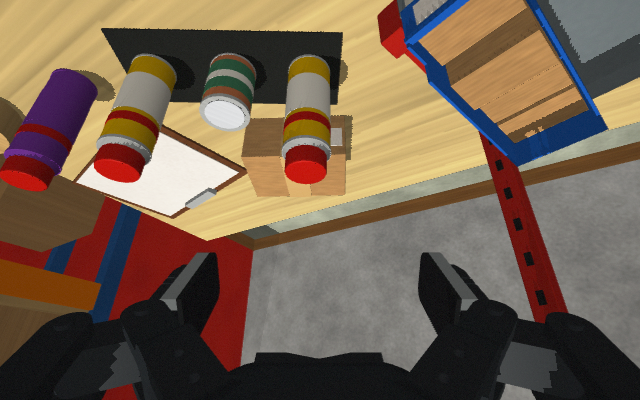

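The wrist picture shows spray_b at (122,163), the tin at (226,110), spray_a at (305,162) and the purple decoy at (30,180). It agrees with the side view to 2 mm. The camera hangs below the tool, so I check its clearance before going in.

```bash
python3 -c "
from h import *
s=status.sense(); R=np.array(s['orientation']); p=cams.camera_params('wrist')
o=R.T@(np.array(p['position'])-np.array(s['ee_pos'])); print('cam in tool',o.round(3))
for g in ((.556,-.205,.129,-31,40),(*bay(.08,.06),.169,17.2,40)):
  Q=orient(*g[3:]); print((np.array(g[:3])+Q[:,2]*.018+Q@o).round(3))
goals((.556,-.205,.129,-31,40,.12),(.556,-.205,.129,-31,40,0))"
```

```text
cam in tool [ 0.069 -0.    -0.143]
[ 0.436 -0.133  0.156]
[0.485 0.273 0.196]
t 2.02 ee [ 0.42  -0.101  0.336] q [-0.48 -0.94  2.36 -0.06  0.96 -1.5 ] F [1.1 0.4 0.2] w 1.002
[3.3, -1.7, 16.6, -0.4, -6.1, 0.4] rows>= 2.7
[2.0, -1.7, 28.5, -0.4, -6.1, 0.4] rows>= 4.6
```

```bash
python3 -m handwheel '[[3.3,-1.7,10,0,-4,0],[3.3,-1.7,16.6,-0.4,-6.1,0.4],[3.3,-1.7,16.6,-0.4,-6.1,0.4],[3.3,-1.7,16.6,-0.4,-6.1,0.4],[3.3,-1.7,16.6,-0.4,-6.1,0.4]]'
python3 -c "
from h import *
goals((.556,-.205,.129,-31,40,0),(.556,-.205,.129,-31,40,.05))"
```

```text
time: 2.65
ee_pos: [0.4905, -0.1636, 0.1967]
orientation: [[-0.55, 0.512, 0.66], [0.327, 0.859, -0.395], [-0.769, -0.001, -0.639]]
contact_force: [-0.1, 0.0, 0.8]
gripper_width: 0.999
t 2.65 ee [ 0.49  -0.164  0.197] q [-0.57 -0.54  2.49  0.08  0.31 -1.67] F [-0.1  0.   0.8] w 0.999
[0.3, -0.2, 12.1, 0.1, 0.2, 0.2] rows>= 1.9
[0.2, -0.2, 7.1, 0.1, 0.2, 0.2] rows>= 1.1
```

```bash
python3 -m handwheel '[[0.2,-0.2,3.5,0,0,0],[0.2,-0.2,7.1,0,0,0],[0.3,-0.2,9.5,0,0,0],[0.3,-0.2,12,0,0,0],[0.3,-0.2,12,0,0,0],[0.3,-0.2,12,0,0,0]]'
python3 -c "
from h import *
goals((.556,-.205,.129,-31,40,0))"
```

```text
time: 3.4
ee_pos: [0.5553, -0.2323, 0.1427]
orientation: [[-0.551, 0.482, 0.681], [0.331, 0.876, -0.352], [-0.766, 0.031, -0.642]]
contact_force: [-0.7, 7.0, 21.7]
gripper_width: 0.994
t 3.4 ee [ 0.555 -0.232  0.143] q [-0.68 -0.11  2.31  1.08  0.17 -2.74] F [-0.7  7.  21.7] w 0.994
[1.9, 2.3, 1.8, 2.8, 0.0, 0.0] rows>= 0.6
```

q5 hit its lower limit (0.17) and the grasp drifted with about 22 N of contact. I back out along the tool and use a steeper tilt of 55°.

```bash
python3 -m handwheel '[[0,0,-1.5,0,0,0],[0,0,-4,0,0,0],[0,0,-8,0,0,0],[0,0,-13,0,0,0],[-1,0,-16,0,0,0]]'
python3 -c "
from h import *
goals((.556,-.205,.133,-31,55,.12))
p,im,d=cam('wrist'); cv2.imwrite('pics/w2.png',im[...,::-1])
P=pts(p,d); H,S,V=cv2.split(cv2.cvtColor(im,cv2.COLOR_RGB2HSV))
m=((H<6)|(H>174))&(S>150)&(d>0)&(P[...,2]>.14)&(P[...,2]<.19)
n,l,st,c=cv2.connectedComponentsWithStats(m.astype(np.uint8))
for i in range(1,n):
    if st[i,4]>60:
        q=P[(l==i)&(P[...,2]>.166)]; print(st[i],len(q) and cv2.minEnclosingCircle(q[:,:2].astype(np.float32)))
"
```

```text
time: 4.03
ee_pos: [0.4476, -0.1767, 0.2493]
orientation: [[-0.56, 0.482, 0.675], [0.331, 0.876, -0.351], [-0.76, 0.027, -0.65]]
contact_force: [0.3, -0.0, 0.6]
gripper_width: 1.0
t 4.03 ee [ 0.448 -0.177  0.249] q [-0.78 -0.85  2.53  0.38  0.65 -2.04] F [ 0.3 -0.   0.6] w 1.0
[-0.7, 2.9, 6.0, 2.6, 14.4, 0.6] rows>= 1.4
[  52  165   75   49 2803] ((0.44453945755958557, -0.38808920979499817), 0.02468746155500412)
[ 320  165   58   46 2260] ((0.5554348230361938, -0.20395071804523468), 0.024398230016231537)
[ 565  190   52   51 1440] ((0.7556275129318237, -0.007576842326670885), 0.018371552228927612)
[ 31 322  16  13  90] ((1.088754415512085, -1.9093409776687622), 0.011810306459665298)
[200 330  32   9 245] ((2.162177324295044, -1.909074306488037), 0.1502673327922821)
```

View pics/w2.png

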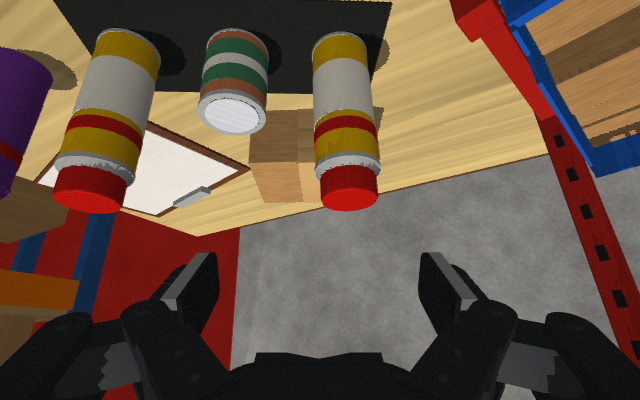

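Spray_a still stands at (350,130), unmoved at (0.555, -0.204). I continue at 55°.

```bash
python3 -m handwheel '[[-1.5,2.9,0,2.6,7,0.6],[-0.9,2.9,4,2.6,14.4,0.6],[-0.7,2.9,6,2.6,14.4,0.6],[-0.7,2.9,6,2.6,14.4,0.6],[-0.7,2.9,6,2.6,14.4,0.6]]'
python3 -c "
from h import *
goals((.556,-.204,.133,-31,55,.05),(.556,-.204,.133,-31,55,0))"
```

```text
time: 4.7
ee_pos: [0.5064, -0.1754, 0.2137]
orientation: [[-0.702, 0.516, 0.491], [0.425, 0.857, -0.292], [-0.571, 0.003, -0.821]]
contact_force: [0.2, -0.5, -0.8]
gripper_width: 0.998
t 4.7 ee [ 0.506 -0.175  0.214] q [-0.57 -0.36  2.22  0.03  0.67 -1.62] F [ 0.2 -0.5 -0.8] w 0.998
[-0.1, 0.1, 6.7, 0.1, -0.2, -0.1] rows>= 1.1
[-0.1, 0.1, 11.7, 0.1, -0.2, -0.1] rows>= 1.9
```

```bash
python3 -m handwheel '[[0,0.1,4,0,0,0],[0,0.1,6.7,0,0,0],[-0.1,0.1,9.5,0,0,0],[-0.1,0.1,11.7,0,0,0],[-0.1,0.1,11.7,0,0,0],[-0.1,0.1,11.7,0,0,0]]'
python3 -c "
from h import *
goals((.556,-.204,.133,-31,55,0))"
```

```text
time: 5.45
ee_pos: [0.5645, -0.2097, 0.1175]
orientation: [[-0.703, 0.517, 0.489], [0.426, 0.856, -0.292], [-0.57, 0.003, -0.822]]
contact_force: [0.2, 1.0, 1.2]
gripper_width: 1.001
t 5.45 ee [ 0.564 -0.21   0.118] q [-0.56  0.    2.13  0.04  0.41 -1.62] F [0.2 1.  1.2] w 1.001
[-0.1, 0.1, -0.1, 0.1, -0.3, -0.2] rows>= 0.0
```

```bash
python3 -m handwheel '[[0,0,0,0,0,0],[0,0,0,0,0,0],[0,0,0,0,0,0],[0,0,0,0,0,0],[0,0,0,0,0,0],[0,0,0,0,0,0],[0,0,0,0,0,0],[0,0,0,0,0,0]]' 1 60
python3 -c "
from h import *
goals((.556,-.204,.153,-31,55,0),(.45,.0,.27,-8,55,0),(*bay(-.06,.06),.21,17.2,55,.0))"
```

```text
time: 6.45
ee_pos: [0.5653, -0.2102, 0.1169]
orientation: [[-0.703, 0.517, 0.489], [0.426, 0.856, -0.292], [-0.57, 0.003, -0.822]]
contact_force: [-1.5, 1.2, 5.7]
gripper_width: 0.648
t 6.45 ee [ 0.565 -0.21   0.117] q [-0.56  0.    2.13  0.04  0.41 -1.62] F [-1.5  1.2  5.7] w 0.648
[-1.2, 0.1, -1.8, 0.1, -0.3, -0.2] rows>= 0.3
[8.4, 12.5, -22.6, -13.1, -0.2, -19.0] rows>= 4.3
[21.2, 38.1, -24.1, -27.5, -0.2, -39.7] rows>= 8.0
```

Gripped (width 0.648, about 55 mm). I lift straight up and carry to the front of the bay.

```bash
python3 -m handwheel '[[-1.2,0,-1.8,0,0,0],[-4,0,-5.7,0,0,0],[-6.5,0,-9.4,0,0,0],[0,5,-16,-4,0,-6],[5,9,-20,-9,0,-13],[8.4,12.5,-22.6,-13.1,0,-19],[8.4,12.5,-22.6,-13.1,0,-19],[8.4,12.5,-22.6,-13.1,0,-19]]'
python3 -c "
from h import *
goals((*bay(-.11,.06),.23,17.2,55,.0),(*bay(.075,.06),.205,17.2,55,.0))"
```

```text
time: 7.45
ee_pos: [0.4579, 0.002, 0.2526]
orientation: [[-0.816, 0.135, 0.562], [0.113, 0.991, -0.074], [-0.567, 0.003, -0.824]]
contact_force: [-0.3, 0.3, -2.7]
gripper_width: 0.645
t 7.45 ee [0.458 0.002 0.253] q [-0.35 -0.72  2.36  0.15  0.91 -1.84] F [-0.3  0.3 -2.7] w 0.645
[5.9, 25.6, 0.6, -14.1, -0.4, -20.6] rows>= 4.2
[-6.4, 33.4, 12.1, -14.1, -0.4, -20.6] rows>= 5.8
```

```bash
python3 -c "
from h import *
goals((*bay(-.16,.06),.25,17.2,55,.0),(*bay(-.05,.06),.205,17.2,55,.0))"
```

```text
t 7.45 ee [0.458 0.002 0.253] q [-0.35 -0.72  2.36  0.15  0.91 -1.84] F [-0.3  0.3 -2.7] w 0.645
[8.5, 23.5, -3.7, -14.1, -0.4, -20.6] rows>= 4.0
[2.9, 28.1, 5.7, -14.1, -0.4, -20.6] rows>= 4.6
```

```bash
python3 -m handwheel '[[4,11,-1.8,-7,0,-10],[8.5,23.5,-3.7,-14.1,-0.4,-20.6],[8.5,23.5,-3.7,-14.1,-0.4,-20.6],[8.5,23.5,-3.7,-14.1,-0.4,-20.6],[8.5,23.5,-3.7,-14.1,-0.4,-20.6],[2.9,28.1,5.7,-14.1,-0.4,-20.6],[2.9,28.1,5.7,-14.1,-0.4,-20.6],[2.9,28.1,5.7,-14.1,-0.4,-20.6],[2.9,28.1,5.7,-14.1,-0.4,-20.6]]'
python3 -c "
from h import *
goals((*bay(.075,.06),.205,17.2,55,.0),(*bay(.075,.06),.175,17.2,55,.0))
p,im,d=cam('side'); np.savez('s1.npz',im=im,d=d); cv2.imwrite('pics/s1.png',cv2.resize(im[20:300,180:460,::-1],None,fx=2,fy=2))"
```

```text
time: 8.57
ee_pos: [0.5074, 0.2749, 0.1903]
orientation: [[-0.785, -0.289, 0.548], [-0.238, 0.957, 0.165], [-0.572, -0.001, -0.82]]
contact_force: [0.6, 0.1, -2.4]
gripper_width: 0.646
t 8.57 ee [0.507 0.275 0.19 ] q [ 0.28 -0.2   2.15  0.01  0.58 -1.59] F [ 0.6  0.1 -2.4] w 0.646
[-10.1, 0.6, 7.1, -0.3, -0.1, -0.3] rows>= 2.0
[-8.4, 0.6, 9.5, -0.3, -0.1, -0.3] rows>= 2.0
```

View pics/s1.png

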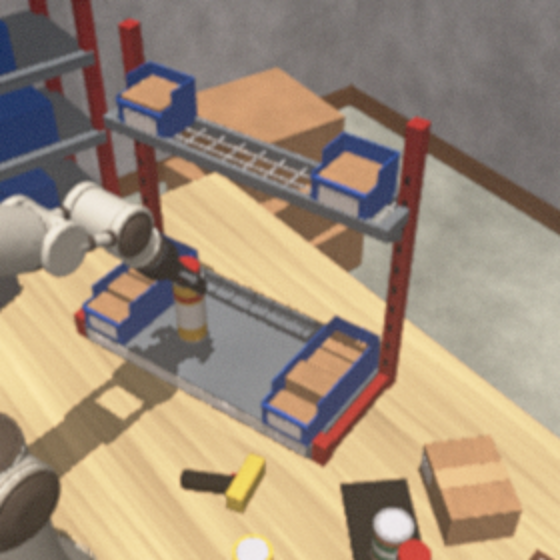

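Crop: the held can is upright at (190,310) above the shelf, clear of both bins and the deck. I insert it.

```bash
python3 -m handwheel '[[-3.5,0.2,2.5,0,0,0],[-7,0.4,5,0,0,0],[-10.1,0.6,7.1,0,0,0],[-10.1,0.6,7.1,0,0,0],[-9.2,0.6,8.3,0,0,0],[-8.4,0.6,9.5,0,0,0],[-8.4,0.6,9.5,0,0,0],[-8.4,0.6,9.5,0,0,0]]'
python3 -c "
from h import *
goals((*bay(.075,.06),.172,17.2,55,.0),(*bay(.075,.06),.168,17.2,55,.0))"
```

```text
time: 9.62
ee_pos: [0.6233, 0.3179, 0.162]
orientation: [[-0.783, -0.291, 0.55], [-0.239, 0.957, 0.167], [-0.575, -0.001, -0.818]]
contact_force: [0.2, 0.2, -2.4]
gripper_width: 0.651
t 9.62 ee [0.623 0.318 0.162] q [ 0.3   0.17  1.84 -0.01  0.51 -1.56] F [ 0.2  0.2 -2.4] w 0.651
[0.3, -0.1, 0.4, -0.2, 0.1, -0.2] rows>= 0.1
[0.5, -0.1, 0.7, -0.2, 0.1, -0.2] rows>= 0.1
```

Fz is about -2.4 N with the can hanging. I lower in small steps and look for the force to reverse.

```bash
python3 -m handwheel '[[0.15,0,0.2,0,0,0],[0.25,0,0.35,0,0,0],[0.35,0,0.5,0,0,0],[0.35,0,0.5,0,0,0]]'; python3 -m handwheel '[[0.05,0,0.1,0,0,0],[0.1,0,0.15,0,0,0],[0.1,0,0.15,0,0,0]]'
```

```text
time: 10.12
ee_pos: [0.6234, 0.3179, 0.1556]
orientation: [[-0.783, -0.291, 0.549], [-0.239, 0.957, 0.167], [-0.574, -0.001, -0.819]]
contact_force: [-0.1, -0.6, -2.7]
gripper_width: 0.647
time: 10.5
ee_pos: [0.6236, 0.318, 0.1541]
orientation: [[-0.783, -0.291, 0.55], [-0.239, 0.957, 0.167], [-0.575, -0.001, -0.818]]
contact_force: [-0.2, 0.1, -3.5]
gripper_width: 0.649
```

```bash
python3 -m handwheel '[[0.05,0,0.08,0,0,0],[0.1,0,0.15,0,0,0],[0.1,0,0.15,0,0,0]]'
```

```text
time: 10.88
ee_pos: [0.6245, 0.3182, 0.1539]
orientation: [[-0.781, -0.291, 0.552], [-0.238, 0.957, 0.167], [-0.577, -0.001, -0.817]]
contact_force: [-2.8, -2.4, 5.4]
gripper_width: 0.648
```

```bash
python3 -m handwheel '[[0,0,0,0,0,0],[0,0,0,0,0,0],[0,0,0,0,0,0],[0,0,0,0,0,0],[0,0,-2,0,0,0],[0,0,-6,0,0,0],[0,0,-11,0,0,0],[0,0,-16,0,0,0],[0,0,-16,0,0,0]]' -1
python3 -c "
from h import *
p,im,d=cam('wrist'); P=pts(p,d); H,S,V=cv2.split(cv2.cvtColor(im,cv2.COLOR_RGB2HSV))
m=((H<6)|(H>174))&(S>150)&(d>0)&(P[...,2]>.19)&(P[...,2]<.23)
n,l,st,c=cv2.connectedComponentsWithStats(m.astype(np.uint8))
for i in range(1,n):
    if st[i,4]>60:
        q=P[(l==i)&(P[...,2]>.203)]; r=len(q) and cv2.minEnclosingCircle(q[:,:2].astype(np.float32)); print(st[i],r,r and (Rot.from_euler('z',-YAW,degrees=True).as_matrix()[:2,:2]@(np.array(r[0])-BC)).round(3),np.median(q[:,2]))
# bay geometry: deck front rail
m=(d>0)&(abs(P[...,2]-.07)<.04)
cv2.imwrite('pics/w3.png',im[...,::-1])
goals((.45,.0,.27,-8,55,0),(.444,-.388,.133,-36,55,.12))"
```

```text
time: 12.0
ee_pos: [0.5365, 0.2919, 0.2891]
orientation: [[-0.778, -0.292, 0.557], [-0.238, 0.956, 0.169], [-0.582, -0.0, -0.813]]
contact_force: [0.8, -0.4, 0.4]
gripper_width: 0.998
[ 289  180   59   55 2698] ((0.6156460046768188, 0.315152645111084), 0.02438902109861374) [0.077 0.061] 0.21055541620518714
[ 541  216   69   56 2081] ((0.5865442752838135, 0.5430057048797607), 0.019526038318872452) [0.117 0.287] 0.21787844291296465
t 12.05 ee [0.536 0.292 0.286] q [ 0.3  -0.21  1.96 -0.01  0.77 -1.56] F [ 0.  -0.1  0.1] w 1.0
[14.7, -25.8, -6.6, 14.3, 0.3, 20.4] rows>= 4.9
[30.3, -57.7, -12.9, 30.5, 0.3, 43.3] rows>= 10.6
```

View pics/w3.png

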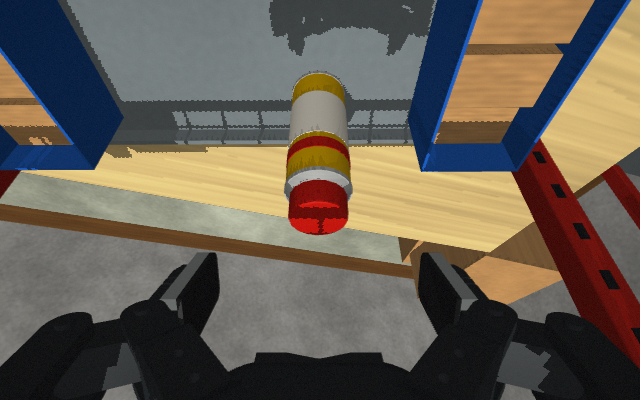

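Picture: the first can stands upright at (320,150), bay (0.077, 0.061), between the bins. Now spray_b.

```bash
python3 -m handwheel '[[8,-10,-6,5,0,7],[14.7,-25.8,-6.6,14.3,0.3,20.4],[14.7,-25.8,-6.6,14.3,0.3,20.4],[14.7,-25.8,-6.6,14.3,0.3,20.4],[14.7,-25.8,-6.6,14.3,0.3,20.4],[30.3,-57.7,-15,30.5,0.3,43.3],[30.3,-57.7,-15,30.5,0.3,43.3],[30.3,-57.7,-15,30.5,0.3,43.3],[30.3,-57.7,-15,30.5,0.3,43.3],[30.3,-57.7,-15,30.5,0.3,43.3]]'
python3 -c "
from h import *
goals((.4443,-.3885,.133,-38,55,.12))"
```

```text
time: 13.3
ee_pos: [0.3938, -0.3086, 0.2338]
orientation: [[-0.665, 0.589, 0.46], [0.482, 0.808, -0.338], [-0.571, -0.003, -0.821]]
contact_force: [0.9, 1.0, -0.6]
gripper_width: 1.0
t 13.3 ee [ 0.394 -0.309  0.234] q [-1.06 -0.54  2.3   0.32  0.84 -2.15] F [ 0.9  1.  -0.6] w 1.0
[-1.4, -3.3, 3.1, 1.0, -0.2, 1.7] rows>= 0.8
```

```bash
python3 -m handwheel '[[-1,-3.3,0.5,1,0,1.7],[-1.4,-3.3,2.5,1,0,1.7],[-1.4,-3.3,2.5,1,0,1.7],[-1.4,-3.3,2.5,1,0,1.7]]'
python3 -c "
from h import *
goals((.4443,-.3885,.133,-38,55,.05),(.4443,-.3885,.133,-38,55,0))"
```

```text
time: 13.8
ee_pos: [0.3961, -0.348, 0.222]
orientation: [[-0.648, 0.615, 0.449], [0.505, 0.789, -0.351], [-0.57, -0.001, -0.821]]
contact_force: [0.9, -0.4, 0.8]
gripper_width: 1.002
t 13.8 ee [ 0.396 -0.348  0.222] q [-1.1  -0.42  2.25  0.35  0.78 -2.18] F [ 0.9 -0.4  0.8] w 1.002
[-0.1, -0.2, 7.7, 0.0, -0.2, 0.1] rows>= 1.2
[-0.1, -0.2, 12.7, 0.0, -0.2, 0.1] rows>= 2.0
```

```bash
python3 -m handwheel '[[0,-0.1,4,0,0,0],[0,-0.2,7.7,0,0,0],[-0.1,-0.2,10.5,0,0,0],[-0.1,-0.2,12.6,0,0,0],[-0.1,-0.2,12.6,0,0,0],[-0.1,-0.2,12.6,0,0,0]]'
python3 -c "
from h import *
goals((.4443,-.3885,.133,-38,55,0))"
```

```text
time: 14.55
ee_pos: [0.4526, -0.3952, 0.1212]
orientation: [[-0.647, 0.615, 0.451], [0.503, 0.788, -0.354], [-0.573, -0.002, -0.82]]
contact_force: [-0.3, -0.0, 1.2]
gripper_width: 1.002
t 14.55 ee [ 0.453 -0.395  0.121] q [-1.02 -0.02  2.14  0.45  0.48 -2.28] F [-0.3 -0.   1.2] w 1.002
[0.2, 0.0, 0.2, -0.1, -0.1, 0.1] rows>= 0.0
```

```bash
python3 -m handwheel '[[0.1,0,0.2,0,0,0],[0.1,0,0.2,0,0,0],[0.1,0,0.2,0,0,0],[0.1,0,0.2,0,0,0],[0.1,0,0.2,0,0,0],[0.1,0,0.2,0,0,0],[0.1,0,0.2,0,0,0],[0.1,0,0.2,0,0,0]]' 1 60
python3 -c "
from h import *
goals((.4443,-.3885,.263,-38,55,0),(.43,-.05,.30,-20,55,0),(*bay(-.16,-.06),.25,17.2,55,.0))"
```

```text
time: 15.55
ee_pos: [0.453, -0.3961, 0.1189]
orientation: [[-0.646, 0.616, 0.451], [0.504, 0.788, -0.354], [-0.573, -0.002, -0.819]]
contact_force: [0.4, 1.8, 5.8]
gripper_width: 0.648
t 15.55 ee [ 0.453 -0.396  0.119] q [-1.02 -0.02  2.14  0.45  0.48 -2.28] F [0.4 1.8 5.8] w 0.648
[-7.3, 0.0, -10.7, -0.1, -0.0, 0.1] rows>= 2.1
[8.6, 26.1, -26.4, -10.4, -0.0, -14.7] rows>= 6.1
[21.1, 40.5, -29.1, -31.7, -0.1, -45.2] rows>= 8.7
```

```bash
python3 -m handwheel '[[-1.2,0,-1.8,0,0,0],[-4,0,-6,0,0,0],[-7.3,0,-10.7,0,0,0],[-2,9,-16,-4,0,-5],[4,18,-21,-7,0,-10],[8.6,26.1,-26.4,-10.4,0,-14.7],[8.6,26.1,-26.4,-10.4,0,-14.7],[8.6,26.1,-26.4,-10.4,0,-14.7]]'
python3 -m handwheel '[[0,0,0,0,0,0],[0,0,0,0,0,0]]'
python3 -c "
from h import *
goals((*bay(-.16,-.06),.25,17.2,55,.0),(*bay(-.05,-.06),.205,17.2,55,.0))"
```

```text
time: 16.55
ee_pos: [0.4387, -0.0828, 0.2798]
orientation: [[-0.771, 0.344, 0.535], [0.284, 0.939, -0.195], [-0.57, 0.002, -0.822]]
contact_force: [1.7, 1.3, -3.2]
gripper_width: 0.648
time: 16.8
ee_pos: [0.4397, -0.0839, 0.28]
orientation: [[-0.772, 0.341, 0.536], [0.28, 0.94, -0.194], [-0.57, 0.001, -0.822]]
contact_force: [0.3, -0.2, -2.0]
gripper_width: 0.651
t 16.8 ee [ 0.44  -0.084  0.28 ] q [-0.54 -0.77  2.34  0.13  0.99 -1.8 ] F [ 0.3 -0.2 -2. ] w 0.651
[9.0, 20.2, -0.8, -21.2, -0.2, -30.5] rows>= 3.5
[4.4, 26.8, 7.9, -21.2, -0.2, -30.5] rows>= 4.5
```

```bash
python3 -m handwheel '[[4.5,10,-0.5,-7,0,-10],[9,20.2,-0.8,-21.2,-0.2,-30.5],[9,20.2,-0.8,-21.2,-0.2,-30.5],[9,20.2,-0.8,-21.2,-0.2,-30.5],[9,20.2,-0.8,-21.2,-0.2,-30.5],[4.4,26.8,7.9,-21.2,-0.2,-30.5],[4.4,26.8,7.9,-21.2,-0.2,-30.5],[4.4,26.8,7.9,-21.2,-0.2,-30.5],[4.4,26.8,7.9,-21.2,-0.2,-30.5]]'
python3 -c "
from h import *
goals((*bay(.075,-.06),.205,17.2,55,.0),(*bay(.075,-.06),.172,17.2,55,.0))"
```

```text
time: 17.92
ee_pos: [0.5406, 0.1627, 0.1907]
orientation: [[-0.784, -0.292, 0.548], [-0.24, 0.956, 0.167], [-0.573, -0.001, -0.82]]
contact_force: [-0.4, 0.0, -2.4]
gripper_width: 0.652
t 17.93 ee [0.541 0.163 0.191] q [-0.02 -0.25  2.19  0.3   0.64 -2.08] F [-0.4  0.  -2.4] w 0.652
[-10.2, 0.3, 7.2, -0.2, -0.0, -0.2] rows>= 2.0
[-8.3, 0.3, 9.9, -0.2, -0.0, -0.2] rows>= 2.1
```

```bash
python3 -m handwheel '[[-3.5,0.1,2.5,0,0,0],[-7,0.2,5,0,0,0],[-10.2,0.3,7.2,0,0,0],[-10.2,0.3,7.2,0,0,0],[-9.2,0.3,8.5,0,0,0],[-8.4,0.3,9.6,0,0,0],[-8.4,0.3,9.6,0,0,0],[-8.4,0.3,9.6,0,0,0]]'
python3 -m handwheel '[[0.1,0,0.1,0,0,0],[0.15,0,0.2,0,0,0],[0.15,0,0.2,0,0,0]]'
```

```text
time: 18.92
ee_pos: [0.6576, 0.2039, 0.1613]
orientation: [[-0.782, -0.295, 0.55], [-0.242, 0.956, 0.169], [-0.575, -0.001, -0.818]]
contact_force: [-0.4, 0.0, -1.9]
gripper_width: 0.652
time: 19.3
ee_pos: [0.6577, 0.2041, 0.1587]
orientation: [[-0.782, -0.295, 0.549], [-0.242, 0.955, 0.169], [-0.575, -0.001, -0.818]]
contact_force: [0.1, 0.3, -1.9]
gripper_width: 0.649
```

```bash
python3 -m handwheel '[[0.1,0,0.1,0,0,0],[0.15,0,0.25,0,0,0],[0.15,0,0.25,0,0,0]]';python3 -m handwheel '[[0,0,0,0,0,0]]'
```

```text
time: 19.68
ee_pos: [0.6582, 0.2041, 0.1561]
orientation: [[-0.782, -0.295, 0.55], [-0.242, 0.956, 0.169], [-0.575, -0.001, -0.818]]
contact_force: [0.4, 0.7, -1.2]
gripper_width: 0.652
time: 19.8
ee_pos: [0.6581, 0.2041, 0.1561]
orientation: [[-0.782, -0.295, 0.55], [-0.242, 0.956, 0.169], [-0.575, -0.001, -0.818]]
contact_force: [0.8, 0.6, -1.4]
gripper_width: 0.647
```

```bash
python3 -m handwheel '[[0.05,0,0.08,0,0,0],[0.1,0,0.12,0,0,0],[0.1,0,0.12,0,0,0]]'
```

```text
time: 20.18
ee_pos: [0.6588, 0.2043, 0.156]
orientation: [[-0.78, -0.295, 0.552], [-0.242, 0.956, 0.169], [-0.577, -0.001, -0.817]]
contact_force: [-2.3, 0.2, 5.1]
gripper_width: 0.647
```

Contact with the shelf. I release, back out, and check both cans.

```bash
python3 -m handwheel '[[0,0,0,0,0,0],[0,0,0,0,0,0],[0,0,0,0,0,0],[0,0,0,0,0,0],[0,0,-2,0,0,0],[0,0,-6,0,0,0],[0,0,-11,0,0,0],[0,0,-16,0,0,0],[0,0,-16,0,0,0]]' -1
python3 -c "
from h import *
p,im,d=cam('wrist'); P=pts(p,d); H,S,V=cv2.split(cv2.cvtColor(im,cv2.COLOR_RGB2HSV))
m=((H<6)|(H>174))&(S>150)&(d>0)&(P[...,2]>.19)&(P[...,2]<.23)
n,l,st,c=cv2.connectedComponentsWithStats(m.astype(np.uint8))
for i in range(1,n):
    if st[i,4]>60:
        q=P[(l==i)&(P[...,2]>.203)]; r=len(q) and cv2.minEnclosingCircle(q[:,:2].astype(np.float32)); print(st[i],r,r and (Rot.from_euler('z',-YAW,degrees=True).as_matrix()[:2,:2]@(np.array(r[0])-BC)).round(3),np.median(q[:,2]))
cv2.imwrite('pics/w4.png',im[...,::-1])
goals((.45,.0,.27,-15,55,0),(.501,-.296,.055,-31,55,.12))"
```

```text
time: 21.3
ee_pos: [0.571, 0.1769, 0.2909]
orientation: [[-0.776, -0.295, 0.557], [-0.242, 0.956, 0.169], [-0.582, -0.004, -0.813]]
contact_force: [0.2, -0.3, 0.6]
gripper_width: 0.998
[ 290  178   60   55 2690] ((0.649543821811676, 0.20104098320007324), 0.024518664926290512) [ 0.076 -0.058] 0.21057382929050777
[ 431  180   67   54 2819] ((0.6161008477210999, 0.3142320215702057), 0.024495985358953476) [0.077 0.06 ] 0.210468587305781
[  28  215   69   55 2025] ((0.7577359080314636, -0.005915835965424776), 0.019548187032341957) [ 0.118 -0.288] 0.21797946004044855
t 21.35 ee [0.57  0.177 0.288] q [ 0.01 -0.26  2.    0.22  0.82 -1.96] F [-0.3  0.2 -0.5] w 1.004
[14.8, -13.9, -6.5, 18.4, 0.4, 26.4] rows>= 3.4
[28.7, -38.8, -1.9, 27.6, 0.4, 39.4] rows>= 7.7
```

View pics/w4.png

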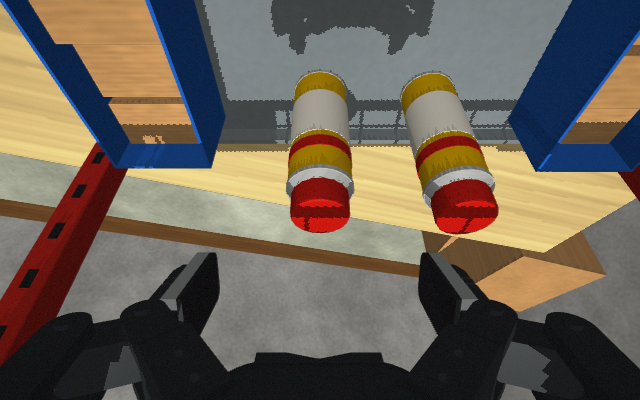

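Both cans stand upright at bay (0.076, -0.058) and (0.077, 0.060); in the picture at (320,150) and (450,150). Now the tin, with a steeper 65° tilt since the front is open above.

```bash
python3 -m handwheel '[[5,-5,-6,5,0,7],[14.8,-13.9,-6.5,18.4,0.4,26.4],[14.8,-13.9,-6.5,18.4,0.4,26.4],[14.8,-13.9,-6.5,18.4,0.4,26.4],[14.8,-13.9,-6.5,18.4,0.4,26.4]]'
python3 -c "
from h import *
goals((.5015,-.296,.055,-35,65,.12))"
```

```text
time: 21.98
ee_pos: [0.4583, -0.0034, 0.2508]
orientation: [[-0.796, 0.262, 0.546], [0.216, 0.965, -0.149], [-0.566, -0.001, -0.824]]
contact_force: [0.5, -0.4, -0.3]
gripper_width: 1.002
t 21.98 ee [ 0.458 -0.003  0.251] q [-0.28 -0.68  2.35  0.01  0.88 -1.58] F [ 0.5 -0.4 -0.3] w 1.002
[-0.5, -25.6, 12.9, 9.8, 9.4, 17.2] rows>= 4.6
```

```bash
python3 -m handwheel '[[-3,-12,2,5,5,8],[-2.5,-25.6,9,9.8,9.4,17.2],[-0.5,-25.6,12.9,9.8,9.4,17.2],[-0.5,-25.6,12.9,9.8,9.4,17.2],[-0.5,-25.6,12.9,9.8,9.4,17.2],[-0.5,-25.6,12.9,9.8,9.4,17.2],[-0.5,-25.6,12.9,9.8,9.4,17.2]]'
python3 -c "
from h import *
p,im,d=cam('wrist'); P=pts(p,d)
m=(d>0)&(abs(P[...,2]-.083)<.005)&(np.linalg.norm(P[...,:2]-[.5015,-.296],axis=-1)<.05)
q=P[m]; c=cv2.minEnclosingCircle(q[:,:2].astype(np.float32)); print(c)
x,y=c[0]
goals((x,y,.055,-35,65,.05),(x,y,.055,-35,65,0))"
```

```text
time: 22.85
ee_pos: [0.4686, -0.2693, 0.1501]
orientation: [[-0.743, 0.57, 0.35], [0.516, 0.822, -0.241], [-0.425, 0.001, -0.905]]
contact_force: [-0.4, 0.2, -0.2]
gripper_width: 1.002
((0.5033028721809387, -0.2954009175300598), 0.03256544470787048)
t 22.9 ee [ 0.469 -0.269  0.151] q [-0.79 -0.17  2.15  0.12  0.73 -1.83] F [ 0.3  0.1 -0.4] w 1.002
[0.1, -0.2, 7.3, 0.2, 0.2, 0.2] rows>= 1.2
[0.2, -0.2, 12.3, 0.2, 0.2, 0.2] rows>= 2.0
```

```bash
python3 -m handwheel '[[0.1,-0.1,4,0,0,0],[0.1,-0.2,7.3,0,0,0],[0.2,-0.2,10,0,0,0],[0.2,-0.2,12.3,0,0,0],[0.2,-0.2,12.3,0,0,0],[0.2,-0.2,12.3,0,0,0]]'
python3 -c "
from h import *
goals((.503,-.2955,.055,-35,65,0))"
```

```text
time: 23.65
ee_pos: [0.5093, -0.3002, 0.0398]
orientation: [[-0.743, 0.57, 0.352], [0.515, 0.822, -0.243], [-0.428, 0.0, -0.904]]
contact_force: [-0.6, 0.8, 0.6]
gripper_width: 1.002
t 23.65 ee [ 0.509 -0.3    0.04 ] q [-0.78  0.18  2.06  0.16  0.47 -1.87] F [-0.6  0.8  0.6] w 1.002
[0.1, 0.0, 0.1, 0.1, 0.3, 0.2] rows>= 0.0
```

```bash
python3 -m handwheel '[[0,0,0,0,0,0],[0,0,0,0,0,0],[0,0,0,0,0,0],[0,0,0,0,0,0],[0,0,0,0,0,0],[0,0,0,0,0,0],[0,0,0,0,0,0],[0,0,0,0,0,0]]' 1 70
python3 -c "
from h import *
goals((.503,-.2955,.205,-35,65,0),(.43,-.03,.23,-15,65,0),(*bay(-.16,0),.17,17.2,65,.0))"
```

```text
time: 24.65
ee_pos: [0.5093, -0.3009, 0.0401]
orientation: [[-0.742, 0.57, 0.352], [0.516, 0.821, -0.244], [-0.428, 0.001, -0.904]]
contact_force: [-1.5, 3.9, 8.3]
gripper_width: 0.711
t 24.65 ee [ 0.509 -0.301  0.04 ] q [-0.78  0.18  2.06  0.16  0.47 -1.87] F [-1.5  3.9  8.3] w 0.711
[-6.3, 0.1, -13.5, 0.1, 0.4, 0.2] rows>= 2.4
[11.8, 18.0, -24.8, -8.4, 0.4, -17.9] rows>= 5.2
[27.4, 34.8, -25.6, -22.1, 0.3, -47.1] rows>= 8.2
```

```bash
python3 -m handwheel '[[-0.8,0,-1.8,0,0,0],[-3.5,0,-7.5,0,0,0],[-6.3,0,-13.5,0,0.4,0],[0,6,-17,-3,0,-6],[6,12,-21,-6,0,-12],[11.8,18,-24.8,-8.4,0.4,-17.9],[11.8,18,-24.8,-8.4,0.4,-17.9],[11.8,18,-24.8,-8.4,0.4,-17.9],[11.8,18,-24.8,-8.4,0.4,-17.9]]'
python3 -c "
from h import *
goals((*bay(-.16,0),.19,17.2,65,.0),(*bay(-.055,0),.13,17.2,65,.0),(*bay(-.055,0),.1,17.2,65,.0))"
```

```text
time: 25.78
ee_pos: [0.4353, -0.0293, 0.2113]
orientation: [[-0.878, 0.256, 0.404], [0.233, 0.967, -0.105], [-0.418, 0.002, -0.908]]
contact_force: [-0.2, 0.4, -4.4]
gripper_width: 0.708
t 25.77 ee [ 0.435 -0.029  0.211] q [-0.39 -0.6   2.33  0.07  0.99 -1.72] F [-0.2  0.4 -4.4] w 0.708
[8.5, 20.6, 0.3, -13.4, -0.3, -29.1] rows>= 3.6
[2.9, 26.1, 9.5, -13.4, -0.3, -29.1] rows>= 4.5
[4.2, 26.1, 12.2, -13.4, -0.3, -29.1] rows>= 4.7
```

```bash
python3 -m handwheel '[[4,10,0,-5,0,-10],[8.5,20.6,0.3,-13.4,-0.3,-29.1],[8.5,20.6,0.3,-13.4,-0.3,-29.1],[8.5,20.6,0.3,-13.4,-0.3,-29.1],[5.5,23.5,5,-13.4,-0.3,-29.1],[2.9,26.1,9.5,-13.4,-0.3,-29.1],[2.9,26.1,9.5,-13.4,-0.3,-29.1],[4.2,26.1,12.2,-13.4,-0.3,-29.1],[4.2,26.1,12.2,-13.4,-0.3,-29.1],[4.2,26.1,12.2,-13.4,-0.3,-29.1]]'
python3 -c "
from h import *
goals((*bay(-.055,0),.0945,17.2,65,.0))"
```

```text
time: 27.02
ee_pos: [0.5177, 0.217, 0.0865]
orientation: [[-0.865, -0.292, 0.409], [-0.265, 0.956, 0.123], [-0.427, -0.002, -0.904]]
contact_force: [0.9, 0.0, -4.3]
gripper_width: 0.712
t 27.02 ee [0.518 0.217 0.086] q [ 0.15  0.01  2.13  0.12  0.56 -1.81] F [ 0.9  0.  -4.3] w 0.712
[0.5, 0.4, 0.7, -0.2, 0.3, -0.2] rows>= 0.1
```

```bash
python3 -m handwheel '[[0.1,0.1,0.25,0,0,0],[0.2,0.2,0.45,0,0,0],[0.3,0.2,0.7,0,0,0],[0.3,0.2,0.7,0,0,0]]'; python3 -m handwheel '[[0.05,0,0.1,0,0,0],[0.1,0,0.2,0,0,0],[0.1,0,0.2,0,0,0]]'
```

```text
time: 27.52
ee_pos: [0.5168, 0.2194, 0.0772]
orientation: [[-0.865, -0.293, 0.407], [-0.265, 0.956, 0.123], [-0.425, -0.001, -0.905]]
contact_force: [-0.7, 0.8, -4.0]
gripper_width: 0.713
time: 27.9
ee_pos: [0.5179, 0.2197, 0.0771]
orientation: [[-0.864, -0.293, 0.409], [-0.266, 0.956, 0.124], [-0.427, -0.001, -0.904]]
contact_force: [-10.7, -2.7, 14.2]
gripper_width: 0.71
```

```bash
python3 -m handwheel '[[-0.05,0,-0.1,0,0,0],[-0.05,0,-0.1,0,0,0]]'; python3 -m handwheel '[[0,0,0,0,0,0],[0,0,0,0,0,0],[0,0,0,0,0,0],[0,0,0,0,0,0],[0,0,-2,0,0,0],[0,0,-6,0,0,0],[0,0,-11,0,0,0],[0,0,-16,0,0,0],[0,0,-20,0,0,0],[0,0,-20,0,0,0]]' -1
python3 -c "
from h import *
M=Rot.from_euler('z',-YAW,degrees=True).as_matrix()[:2,:2]
p,im,d=cam('wrist'); P=pts(p,d); H,S,V=cv2.split(cv2.cvtColor(im,cv2.COLOR_RGB2HSV))
B=(P[...,:2]-BC)@M.T
for zt,x0 in((.12,-.055),(.21,.076)):
  m=((d>0)&(abs(P[...,2]-zt)<.004)&(abs(B[...,0]-x0)<.06)&(abs(B[...,1])<.13)).astype(np.uint8)
  n,l,st,c=cv2.connectedComponentsWithStats(m)
  for i in range(1,n):
    if st[i,4]>100: q=B[l==i]; print(zt,st[i],cv2.minEnclosingCircle(q.astype(np.float32)),np.median(P[l==i][:,2]))
print(status.sense()['contact_force'])
p,im,d=cam('side'); cv2.imwrite('pics/s2.png',cv2.resize(im[20:380,180:460,::-1],None,fx=1.6,fy=1.6))"
```

```text
time: 28.15
ee_pos: [0.5177, 0.2196, 0.0771]
orientation: [[-0.865, -0.293, 0.409], [-0.265, 0.956, 0.124], [-0.427, -0.001, -0.904]]
contact_force: [-3.7, -0.6, 5.0]
gripper_width: 0.711
time: 29.4
ee_pos: [0.4367, 0.1948, 0.2614]
orientation: [[-0.862, -0.292, 0.414], [-0.265, 0.956, 0.124], [-0.432, -0.003, -0.902]]
contact_force: [-0.3, -0.6, 0.1]
gripper_width: 1.001
0.12 [ 285  157   69   56 3005] ((-0.0528738833963871, -0.001695823622867465), 0.032590288668870926) 0.1214402170595123
0.21 [238 332  50  25 919] ((0.07495222240686417, -0.05751616507768631), 0.02439594455063343) 0.21060403998427524
0.21 [358 333  50  26 933] ((0.07774102687835693, 0.06156574934720993), 0.025234049186110497) 0.21052007984477983
[-0.46048895 -0.26843406 -0.84097778]
```

View pics/s2.png

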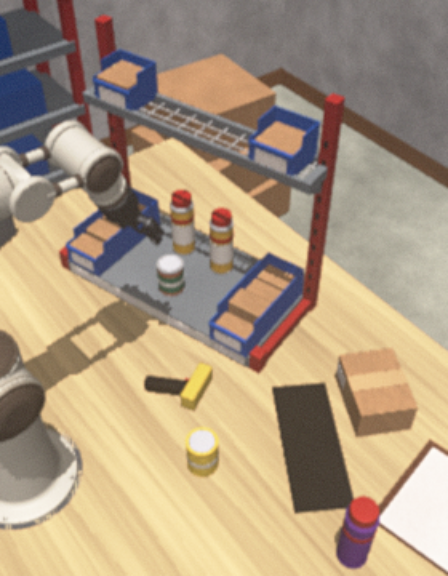

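The picture shows both sprays upright at (182,222) and (221,240), the tin upright in front at (170,272), and the bins, carton and scanner in place. The tool is clear, so I hand in.

```bash
python3 -c "
from bench import job,status
print(job.finish_job(), status.sense()['time'])"
```

```text
the job is handed in; nothing more can be done
the job is handed in; nothing more can be done
```

The job is handed in: both sprays stand at the back of the gap under the mesh deck, with the tin in front of them. It took about 29.5 s of the 69 s allowed, and the hand-in reports no verdict.

I gripped the sprays with the tool tilted 55° so it fitted under the deck, lowered each one until it touched the shelf, then released it. The tin followed the same way at 65°.

**Last wrist-camera check (bay frame):**

| Item | Measured x, y (m) | Allowed x (m) | Allowed y (m) |
|---|---|---|---|
| One spray | 0.075, -0.058 | 0.05 to 0.115 | ±0.146 |
| Other spray | 0.078, 0.062 | 0.05 to 0.115 | ±0.146 |
| Tin | -0.053, -0.002 | -0.112 to 0.01 | ±0.146 |

- **Standing:** the measured tops match items standing on the shelf (0.210 m for the sprays, 0.121 m for the tin), and all three look upright in the last picture.
- **Robot:** it was clear of everything, with under 1 N on the tool.
- **Bystanders:** the bins, carton and scanner look unmoved in the last side picture. I judged that by eye and did not measure it.

**One thing went wrong on the way:** my first approach to a spray, at 40°, ran joint 5 into its lower limit, and the gripper touched something at about 22 N (the limit is 40 N). I backed out, and the can had not moved.

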